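Sort the lapping blocks by feel

ROBOT

A 7-joint arm with a two-finger parallel gripper is mounted at the origin on the work surface. World frame = base frame: x ahead of the robot, y to its left, z up, the work surface at z = 0. Lengths are in m, angles in rad, forces in N, time in s.
With the tool pointing down it reaches from about 0.425 to 0.925 m from the base axis. Payload 6.8 kg.
Tool frame: the origin (TCP) lies at the very end of the fingers, on their centre line; the grasp point (between the pads) lies 19 mm behind it; z points along the fingers, y is the direction in which the jaws open and shut (so a half turn about z gives the same grasp; the last joint's range is limited). The gripper opens to 88 mm and grips with 3 to 60 N. Pads are 20 mm wide; open, the fingers measure 115 mm over their backs; the gripper's body (75 mm by 178 mm) begins 61 mm behind the grasp point.
Start: joints at [-1.282, 0.477, 0.022, 1.555, -0.011, 1.109, -0.083], TCP at [0.261, 0.623, 0.187] pointing down, gripper open.
Joint ranges: [-2.96, 2.96], [-0.34, 2.1], [-1.41, 1.46], [0.24, 2.44], [-1.37, 4.51], [0.17, 1.92], [-2.96, 2.96]. Speed limits (rad/s): [2.39, 2.39, 3.14, 3.14, 3.14, 3.14, 3.14].

INTERFACE

Orientations are given as a unit quaternion [w, x, y, z].
In Python, from station import observe, eyes, env gives the robot as it stands.
- The arm moves only by the tool play_rows, never from a script. Its argument "plan" is text: rows parted by semicolons, each of 7 numbers parted by spaces: the shift along the tool's x, y, z in cm, then the turn, a rotation vector about the tool's x, y, z in degrees, then the opening, from 0 (shut) to 1 (fully open). A call has 1 to 10 rows; each row is the pose to reach, as a shift and turn from the pose commanded when the call began, along the tool's axes at that moment; what a row does not reach only later rows make up. A row lasts 1/8 s, in which the tool goes at most 62.5 mm and 10.7 degrees, less where a joint would pass 70% of its speed; a pose out of reach is approached as far as the arm can. A call with a gripper value outside its range is refused whole. The fingers move at their own pace and stop on an object; the grip force is fixed at half the most. Time passes only in rows, so rows that repeat a pose let the fingers close. It gives the time, the measured TCP pose, the force and the opening at its end, in the units of the state.
- observe(): the state, without advancing time (a new reading comes with each control period).
- eyes.get_image(name): name is "scene" or "top" or "wrist"; returns (picture, depth): 480x640x3 uint8, blue, green, red; 480x640 float32, m along the optical axis (not along the pixel's ray), 0 where there is no reading.
- eyes.get_calibration(name): a dict with "K" (3x3 intrinsics, pixels), "camera_from_world" (4x4, takes a point from world to camera coordinates); the wrist camera has in their place "tool_from_camera" (4x4, takes a point from camera to tool coordinates, whose origin is the TCP and whose axes are the flange's). Camera axes: x right, y down, z forward; pixel columns grow to the right and rows downward; lengths in m; the calibration is good to about 2 mm. A picture is of the moment at which its call begins: read the wrist's pose just before it. get_calibration takes no time and is no camera call.
- env.close_job(): hands the job in, once; it reports no verdict.
Trained networks look in the newest picture that a camera, given by its name, has taken for a name from the list of things; names that differ only in an ending like _2 or _b are one class to them, and where a whole thing is asked for, a point or a joint stands for the part that bears it (a point fixed in the world has none). Each returns a list of dicts, best first, with "p" (0 to 1); they miss things now and then, are a little off and sometimes report something else, mostly with a low value. They report only what shows in the picture. A call takes as long as a camera call. They do not tell look-alikes from the thing itself.
- eyes.recognise(camera, name): "box" ([left, top, right, bottom] in pixels, round what is visible of it).
- eyes.silhouettes(camera, name): "pixels" (480x640 bool, what is visible of it) and "box" ([left, top, right, bottom] in pixels, round what is visible of it).
The state is a dict: "time_s": time; "qpos": joint angles; "qvel": joint speeds; "joint_efforts": joint torques, N m; "position": TCP position; "ee_rot": TCP orientation; "wrist_force": force on the tool from outside, world axes, zero at the start; "torque": the same for the moment, N m; "finger_gap": finger opening in m.
Only numpy, scipy, OpenCV 4.12 (cv2) and the standard library are available. Lean on these libraries where they do the work, as an engineer would, in place of code of your own. Each camera call takes 0.05 s, during which the arm holds its last target. There are 200 camera calls.

TASK

Three hand-lapping blocks, some coarse and some fine, were left mixed up on the bench mat, abrasive side down: they look alike, but slid over the mat a coarse one drags hard and a fine one glides. Take the slide box out of the steel tray and stand it upright on the bench, and put the coarse blocks away in the steel tray and the fine ones in the cork-lined wooden tray, each lying flat on the tray's floor, handle up. Set everything down rather than dropping it, and leave the other things on the bench where they are.

Things in the scene. Friction and masses are not known exactly. Their poses are not given: they have to be found in the camera images.
- place_right (a point): Start place of the right one (seen from the robot) of three hand-lapping blocks that look alike (the blocks themselves are not tracked, so nothing tells the grade): the centre of the block lying there, 28 mm above its underside. Block: steel base 110 (lengthwise) x 70 mm, 16 mm thick, abrasive below; black bar handle on top 80 mm long, 24 mm wide, from 16 to 56 mm above the underside; 0.75 to 0.85 kg; its length within 10 degrees of the world x.
- place_middle (a point): Start place of the middle one (seen from the robot) of three hand-lapping blocks that look alike (the blocks themselves are not tracked, so nothing tells the grade): the centre of the block lying there, 28 mm above its underside. Block: steel base 110 (lengthwise) x 70 mm, 16 mm thick, abrasive below; black bar handle on top 80 mm long, 24 mm wide, from 16 to 56 mm above the underside; 0.75 to 0.85 kg; its length within 10 degrees of the world x.
- place_left (a point): Start place of the left one (seen from the robot) of three hand-lapping blocks that look alike (the blocks themselves are not tracked, so nothing tells the grade): the centre of the block lying there, 28 mm above its underside. Block: steel base 110 (lengthwise) x 70 mm, 16 mm thick, abrasive below; black bar handle on top 80 mm long, 24 mm wide, from 16 to 56 mm above the underside; 0.75 to 0.85 kg; its length within 10 degrees of the world x.
- slide_box_mid (a point): Closed white plastic box for microscope slides, 85 mm long (its x) x 58 mm wide (its y) x 38 mm high, 0.16 kg, lid up. It starts near the middle of the steel tray, lengthwise across the tray (along the tray's y, within 15 degrees). Point: its centre, 19 mm above its underside; z up.
- steel_tray: Steel tray with a wire handle on each short end, for coarse blocks; fixed on the mat. Inside 175 (its x) x 135 mm (its y), walls 4 mm thick and 22 mm high, inner floor 3 mm above the origin; handles reach 115 mm from the centre. Holds two blocks side by side, each lying across it (block x along tray y), but not with the slide box in. Origin: centre of its underside.
- wood_tray: Light wooden tray with cork floor, no handles, for fine blocks; fixed on the mat. Inside 175 (its x) x 135 mm (its y), walls 8 mm thick and 24 mm high, inner floor 8 mm above the origin. Holds two blocks side by side, each lying across it. One tray stands left of the blocks, the other right, either way round. Origin: centre of its underside.
- bench_mat: Hard grey mat, 460 x 1000 mm, top at z = 2 mm, on the bench. Feel of a block slid over it: a coarse one resists with 0.75 to 1.05 of the load on its underside (its 8 N weight, plus push, less lift by the hand), a fine one with 0.15 to 0.22. The mat is empty from between petri dish and jar up to the row of blocks. Origin: centre of its underside.
- petri_dish: Bystander: closed glass petri dish, 90 mm across, 15 mm high, on the far part of the mat. Origin: centre of its underside.
- specimen_jar: Bystander: glass jar with a lid, 56 mm across, 70 mm high, on the far part of the mat. Origin: centre of its underside.
- oil_bottle: Bystander: small amber bottle, 32 mm across, 75 mm high, beyond the left tray. Origin: centre of its underside.
- tweezers: Bystander: steel tweezers, 125 mm long (x), 9 mm wide, 6 mm high, lying between the blocks and the left tray. Origin: centre of the underside.
- marker_pen: Bystander: marker pen, 135 mm long (x), 12 mm thick, lying between the blocks and the right tray. Origin: centre of the underside.
- phone: Bystander: phone, 150 x 72 x 8 mm, lying on the bench near the robot's base, to the left. Origin: centre of its underside.
There are look-alikes about, which are no part of the job. Leave any turquoise look-alike of the part that bears slide_box_mid alone.

How it is judged:
By the outcome, as a careful person would: the job done as asked, in the order asked, and still so for the second after the job is handed in, with the robot touching nothing.
It also fails if it takes over 72 s, if anything falls off the work surface, if the arm or the gripper's body presses on something with over 40 N, if the wrist force passes 120 N, or if a joint passes its speed limit or range.

## Working session

There is one attempt and no reset: what is moved stays moved. The work goes in short steps, Python scripts to look and compute and a tool call to move; the robot and the scene stay as the last step left them, time stands still between calls to the robot, and variables do not carry over. Pictures are saved under pics/ and viewed, about 8 in all and at most 12, crops included, and the job is handed in when it is done.

Besides the shell and the picture viewer there is one more tool, called as name(argument=value, ...), one argument or row to a line, values as JSON. play_rows: Moves the arm, as the interface text tells. Its arguments: {"type":"object","properties":{"plan":{"type":"string"}},"required":["plan"]}

```bash
ls; mkdir -p pics; python3 - <<'E'
from station import observe, eyes, env
import cv2,numpy as np
s=observe();print({k:np.round(v,3).tolist() for k,v in s.items()})
for c in["top","scene"]:
    im,d=eyes.get_image(c);cv2.imwrite(f"pics/{c}0.png",im);np.save(f"pics/{c}0.npy",d)
    k=eyes.get_calibration(c);print(c,np.round(k["K"],1).tolist(),np.round(k["camera_from_world"],3).tolist())
print(eyes.get_calibration("wrist"))
E
```

```text
pics
{'time_s': 0.0, 'qpos': [-1.282, 0.478, 0.022, 1.556, -0.011, 1.109, -0.083], 'qvel': [0.0, -0.0, 0.0, 0.001, 0.001, -0.0, 0.001], 'joint_efforts': [-0.001, -58.286, 1.534, -27.26, -0.054, 0.017, 0.0], 'position': [0.261, 0.622, 0.186], 'ee_rot': [-0.0, 0.197, 0.98, -0.001], 'wrist_force': [0.389, 0.431, -1.083], 'torque': [0.01, -0.046, -0.018], 'finger_gap': 0.087}
top [[488.1, 0.0, 317.5], [0.0, 488.1, 246.6], [0.0, 0.0, 1.0]] [[-0.005, -1.0, -0.004, 0.013], [-0.982, 0.005, -0.189, 0.5], [0.189, 0.003, -0.982, 1.075], [0.0, 0.0, 0.0, 1.0]]
scene [[503.4, 0.0, 314.3], [0.0, 503.4, 238.0], [0.0, 0.0, 1.0]] [[-0.628, 0.778, -0.017, 0.318], [0.505, 0.391, -0.769, -0.219], [-0.591, -0.492, -0.639, 1.334], [0.0, 0.0, 0.0, 1.0]]
{'K': array([[414.70711988,   0.        , 323.55862891],
       [  0.        , 414.70711988, 243.64538343],
       [  0.        ,   0.        ,   1.        ]]), 'tool_from_camera': array([[ 5.13941612e-04, -9.52978882e-01, -3.03036279e-01,
         8.36700451e-02],
       [ 9.99999811e-01,  5.91623464e-04, -1.64545157e-04,
         6.97435143e-05],
       [ 3.36091433e-04, -3.03036137e-01,  9.52979006e-01,
        -1.98630565e-01],
       [ 0.00000000e+00,  0.00000000e+00,  0.00000000e+00,
         1.00000000e+00]])}
```

View pics/top0.png

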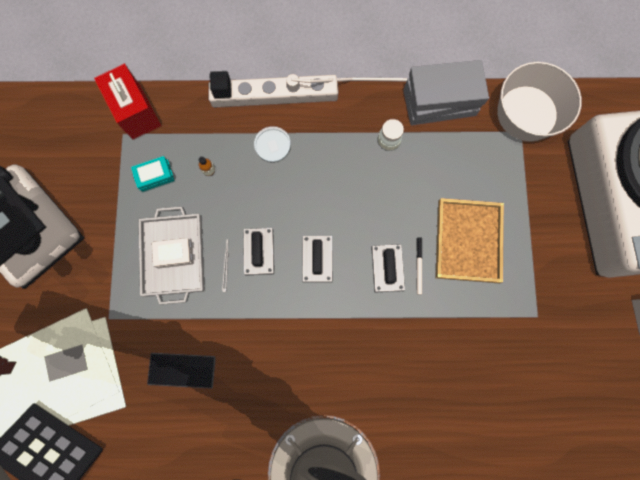

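```bash
cat > h.py <<'E'
from station import observe, eyes, env
import cv2,numpy as np
from scipy.spatial.transform import Rotation as R
def rot(q): return R.from_quat([q[1],q[2],q[3],q[0]])
def cam(c,s=None):
    k=eyes.get_calibration(c)
    if c=="wrist":
        T=np.eye(4);T[:3,:3]=rot(s["ee_rot"]).as_matrix();T[:3,3]=s["position"]
        return k["K"],T@k["tool_from_camera"]
    return k["K"],np.linalg.inv(k["camera_from_world"])
def pts(c,mask,d,s=None):
    K,W=cam(c,s);v,u=np.nonzero(mask&(d>0));z=d[v,u]
    P=np.stack([(u-K[0,2])/K[0,0]*z,(v-K[1,2])/K[1,1]*z,z,np.ones_like(z)])
    return (W@P)[:3].T
def topfit(P,zb=0.006):
    "top surface: min area rect of points near highest level"
    zt=np.percentile(P[:,2],90);Q=P[abs(P[:,2]-zt)<zb]
    (c,wh,a)=cv2.minAreaRect((Q[:,:2]*1000).astype(np.float32))
    if wh[0]<wh[1]: wh=wh[::-1];a+=90
    a=(a+90)%180-90
    return np.round(c,1),np.round(wh,1),round(a,1),round(zt*1000,1),len(Q)
E
python3 - <<'E'
from h import *
d0=eyes.get_image("top")
im,d=d0
for n in["place_right","slide_box_mid","steel_tray","wood_tray","tweezers","marker_pen","petri_dish","specimen_jar","oil_bottle","phone"]:
    for r in eyes.silhouettes("top",n)[:5]:
        if r["p"]<.2: continue
        print(n,round(r["p"],2),r["box"],topfit(pts("top",r["pixels"],d)))
E
```

```text
place_right 0.64 [148.0, 352.8, 217.5, 389.5] (array([223.7, 322.7]), array([149.2,  71.5]), 86.6, np.float64(11.1), 1919)
slide_box_mid 0.75 [133.8, 156.2, 171.6, 191.7] (array([686.7, 409.5]), array([85.1, 57.5]), -70.1, np.float64(42.2), 743)
slide_box_mid 0.64 [152.1, 236.6, 194.0, 267.1] (array([491.5, 350.5]), array([84.9, 58.5]), -83.0, np.float64(45.3), 851)
steel_tray 0.91 [139.5, 207.2, 200.4, 300.0] (array([491. , 357.4]), array([225.8, 146.9]), 5.1, np.float64(26.0), 776)
wood_tray 0.65 [433.1, 195.3, 502.8, 284.6] (array([ 520.5, -349.7]), array([191.6, 152. ]), -5.0, np.float64(25.3), 1055)
tweezers 0.51 [224.9, 239.4, 228.2, 291.6] (array([462.9, 229.9]), array([120.3,   9.6]), -1.0, np.float64(9.1), 79)
marker_pen 0.83 [418.3, 240.3, 423.9, 291.5] (array([ 460.7, -228.2]), array([131.5,   9.9]), -2.4, np.float64(16.8), 161)
petri_dish 0.76 [250.0, 124.8, 289.8, 160.8] (array([765.5, 121.3]), array([88.5, 87.9]), -45.3, np.float64(19.4), 907)
specimen_jar 0.83 [376.0, 118.1, 401.8, 148.9] (array([ 777.9, -167. ]), array([49.6, 47.6]), -2.4, np.float64(73.5), 325)
oil_bottle 0.72 [198.8, 156.8, 215.7, 173.3] (array([701.5, 276.5]), array([13.9, 11.6]), 4.9, np.float64(76.2), 33)
oil_bottle 0.56 [421.2, 240.6, 425.4, 295.9] (array([ 461.9, -228.1]), array([133.8,  10.5]), -2.5, np.float64(16.0), 254)
phone 0.66 [149.5, 353.8, 217.4, 387.3] (array([223.8, 323.1]), array([150. ,  71.5]), 86.8, np.float64(11.2), 1873)
```

The top view shows the steel tray with the white slide box (about 172,253) at left, and the wood tray (470,240) at right. The three blocks are at about (258,250), (317,258) and (389,267), and the turquoise look-alike is at (152,173). Next I fit the block handles and write a move helper.

```bash
cat >> h.py <<'E'
def yawq(yaw):
    "tool down, tool y along world angle yaw (deg): jaws axis"
    a=np.radians(yaw);y=np.array([np.cos(a),np.sin(a),0]);z=np.array([0,0,-1.]);x=np.cross(y,z)
    return R.from_matrix(np.stack([x,y,z],1))
def rel(p,yaw,s=None):
    s=s or observe();r=rot(s["ee_rot"])
    best=min((yawq(yaw+k) for k in(0,180)),key=lambda q:(r.inv()*q).magnitude())
    t=r.inv().apply(np.array(p)-s["position"])*100
    w=np.degrees((r.inv()*best).as_rotvec())
    return np.round(t,2),np.round(w,2)
def st():
    s=observe();r=rot(s["ee_rot"]);y=r.as_matrix()[:,1]
    print("t",s["time_s"],"pos",np.round(s["position"],4),"jaw",round(np.degrees(np.arctan2(y[1],y[0])),1),"F",np.round(s["wrist_force"],2),"gap",round(float(s["finger_gap"]),4),"q",np.round(s["qpos"],2));return s
E
python3 - <<'E'
from h import *
d=np.load("pics/top0.npy")
for n,b in dict(left=(243,226,276,278),mid=(300,233,335,285),right=(370,242,407,295)).items():
    m=np.zeros((480,640),bool);m[b[1]:b[3],b[0]:b[2]]=1
    P=pts("top",m,d);H=P[P[:,2]>.045];B=P[(P[:,2]>.013)&(P[:,2]<.03)]
    print(n,topfit(H,.01),topfit(B,.01))
s=st()
print(rel((.4915,.3505,.15),7,s), rel((.4915,.3505,.028),7,s))
E
```

```text
left (array([497. , 151.1]), array([79.1, 23.8]), 1.1, np.float64(60.1), 359) (array([497.6, 150.7]), array([110.1,  68.2]), 2.0, np.float64(20.8), 906)
mid (array([477.7,  11.7]), array([79.3, 22.9]), -0.3, np.float64(59.9), 360) (array([478.1,  12.1]), array([108.7,  66.6]), -0.5, np.float64(20.8), 932)
right (array([ 456.1, -153.9]), array([79.2, 24.5]), 2.3, np.float64(59.8), 364) (array([ 455.7, -154.5]), array([109.2,  69.9]), 2.2, np.float64(21.0), 931)
t 0.65 pos [0.2609 0.6226 0.1868] jaw 67.3 F [-0.02  0.2   0.1 ] gap 0.088 q [-1.28  0.48  0.02  1.56 -0.01  1.11 -0.08]
(array([-31.79, -16.18,   3.68]), array([ 1.000e-02, -0.000e+00,  6.026e+01])) (array([-31.79, -16.18,  15.88]), array([ 1.000e-02, -0.000e+00,  6.026e+01]))
```

play_rows(
  plan="-31.8 -16.2 3.7 0 0 60.3 1;-31.8 -16.2 3.7 0 0 60.3 1;-31.8 -16.2 3.7 0 0 60.3 1;-31.8 -16.2 3.7 0 0 60.3 1;-31.8 -16.2 3.7 0 0 60.3 1;-31.8 -16.2 3.7 0 0 60.3 1;-31.8 -16.2 3.7 0 0 60.3 1;-31.8 -16.2 3.7 0 0 60.3 1;-31.8 -16.2 3.7 0 0 60.3 1",
)

```text
time_s: 1.78
position: [0.4903, 0.3522, 0.1498]
ee_rot: [-0.0, 0.662, 0.75, 0.0]
wrist_force: [0.2, 0.3, -0.3]
finger_gap: 0.0879
```

```bash
python3 - <<'E'
from h import *
s=st();im,d=eyes.get_image("wrist");cv2.imwrite("pics/w1.png",im)
for r in eyes.silhouettes("wrist","slide_box_mid")[:3]: print(r["p"],r["box"],topfit(pts("wrist",r["pixels"],d,s)))
print(rel((.4915,.3505,.012),7,s))
E
```

```text
t 1.775 pos [0.4903 0.3522 0.1498] jaw 7.2 F [ 0.16  0.35 -0.27] gap 0.0879 q [-0.97  0.41  0.32  1.79 -0.15  0.97 -0.46]
0.91 [533.0, 115.8, 633.8, 240.7] (array([687. , 411.1]), array([84.8, 59.1]), -70.1, np.float64(41.4), 8987)
0.89 [286.5, 165.1, 368.2, 278.3] (array([491.2, 352. ]), array([84.8, 58.1]), -83.3, np.float64(44.6), 8017)
0.44 [1.2, 119.7, 52.8, 299.1] (array([239.6, 322.9]), array([149.8,  44.4]), 85.5, np.float64(9.9), 8498)
(array([-0.19,  0.1 , 13.78]), array([-0.02, -0.05,  0.17]))
```

play_rows(
  plan="0 0.1 6 0 0 0 1;0 0.1 11 0 0 0 1;0 0.1 13.7 0 0 0 1;0 0.1 13.7 0 0 0 1;0 0.1 13.7 0 0 0 0.4;0 0.1 13.7 0 0 0 0.4;0 0.1 13.7 0 0 0 0.4;0 0.1 13.7 0 0 0 0.4;0 0.1 10.7 0 0 0 0.4;0 0.1 6 0 0 0 0.4",
)

```text
time_s: 3.12
position: [0.4914, 0.3496, 0.0894]
ee_rot: [-0.0, 0.663, 0.749, -0.002]
wrist_force: [0.8, 0.8, 0.6]
finger_gap: 0.0357
```

```bash
python3 - <<'E'
from h import *
s=st()
for yaw in(7,-30,-60,-90,90):print(yaw,rel((.25,-.42,.13),yaw,s))
d=np.load("pics/top0.npy")
# bench free area & heights near target and along path
m=np.ones((480,640),bool);P=pts("top",m,d)
Q=P[(abs(P[:,0]-.25)<.12)&(abs(P[:,1]+.42)<.12)];print(np.percentile(Q[:,2],[1,50,99]))
Q=P[(P[:,0]>.28)&(P[:,0]<.4)&(abs(P[:,1]+.42)<.02)]
print(Q[::15][:, [0,2]].round(3).tolist())
E
```

```text
t 3.125 pos [0.4914 0.3496 0.0894] jaw 7.0 F [0.79 0.82 0.63] gap 0.0357 q [-0.95  0.48  0.31  1.83 -0.19  0.86 -0.43]
7 (array([-73.47, -33.31,  -3.82]), array([-0.16,  0.11, -0.03]))
-30 (array([-73.47, -33.31,  -3.82]), array([-0.11,  0.16, 36.97]))
-60 (array([-73.47, -33.31,  -3.82]), array([-0.07,  0.19, 66.97]))
-90 (array([-73.47, -33.31,  -3.82]), array([-2.100e-01, -2.000e-02, -8.303e+01]))
90 (array([-73.47, -33.31,  -3.82]), array([-2.100e-01, -2.000e-02, -8.303e+01]))
[-0.00485002  0.00015388  0.0054083 ]
[[0.398, 0.002], [0.398, 0.002], [0.396, 0.002], [0.394, -0.001], [0.391, -0.0], [0.388, 0.004], [0.386, 0.001], [0.384, 0.003], [0.382, 0.004], [0.381, 0.002], [0.379, -0.001], [0.377, 0.002], [0.374, 0.004], [0.372, 0.001], [0.37, -0.001], [0.368, 0.0], [0.365, 0.004], [0.363, 0.003], [0.363, 0.002], [0.361, 0.003], [0.358, 0.002], [0.356, 0.0], [0.354, 0.005], [0.351, 0.001], [0.349, 0.001], [0.349, 0.003], [0.347, 0.002], [0.344, 0.008], [0.342, 0.008], [0.34, 0.002], [0.338, -0.0], [0.335, 0.0], [0.333, -0.0], [0.333, -0.002], [0.331, -0.001], [0.328, -0.0], [0.326, -0.001], [0.324, -0.003], [0.321, 0.003], [0.319, -0.001], [0.319, -0.003], [0.317, -0.001], [0.315, -0.003], [0.312, 0.002], [0.31, 0.004], [0.308, -0.0], [0.306, -0.003], [0.303, 0.002], [0.303, 0.001], [0.301, -0.002], [0.299, -0.002], [0.296, 0.003], [0.294, 0.001], [0.292, -0.001], [0.29, -0.001], [0.289, 0.0], [0.287, -0.001], [0.285, -0.003], [0.283, -0.002], [0.28, -0.001]]
```

```bash
python3 - <<'E'
from h import *
s=st();im,d=eyes.get_image("wrist");cv2.imwrite("pics/w2.png",im)
for r in eyes.silhouettes("wrist","slide_box_mid")[:3]: print(r["p"],r["box"],topfit(pts("wrist",r["pixels"],d,s)))
E
```

```text
t 3.125 pos [0.4914 0.3496 0.0894] jaw 7.0 F [0.79 0.82 0.63] gap 0.0357 q [-0.95  0.48  0.31  1.83 -0.19  0.86 -0.43]
0.95 [276.0, 172.9, 376.5, 307.5] (array([491.2, 352. ]), array([84.9, 58.3]), -83.2, np.float64(44.6), 11866)
0.51 [562.0, 336.5, 639.8, 403.7] (array([696.9, 284.3]), array([27.8, 15.3]), 45.3, np.float64(56.6), 823)
0.44 [147.7, 111.8, 501.6, 336.3] (array([488.9, 357.3]), array([229.9, 145.1]), 4.8, np.float64(26.9), 10954)
```

View pics/w2.png

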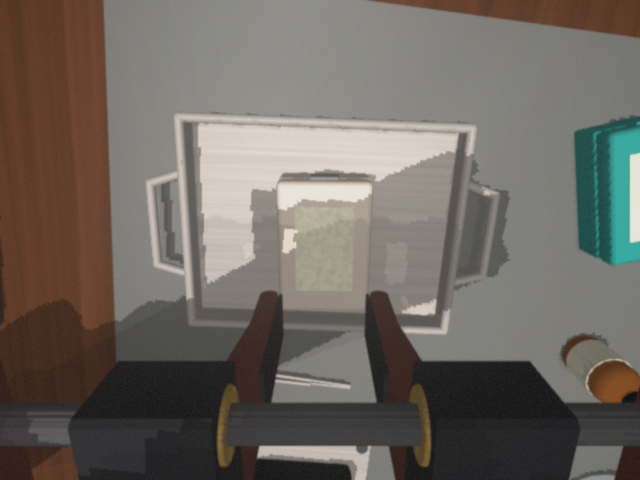

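The wrist view shows the box (about 325,240) still flat in the tray with the fingers above it, so I lifted before the grip had closed. I'll retry in separate steps.

play_rows(
  plan="0 0 0 0 0 0 1;0 0 0 0 0 0 1;0 0 0 0 0 0 1;0 0 0 0 0 0 1;0 -0.2 3 0 0 0 1;0 -0.2 7.8 0 0 0 1;0 -0.2 7.8 0 0 0 1;0 -0.2 7.8 0 0 0 1",
)

```text
time_s: 4.22
position: [0.4914, 0.3504, 0.0129]
ee_rot: [0.0, 0.663, 0.749, 0.001]
wrist_force: [-0.0, 0.4, 0.4]
finger_gap: 0.0881
```

play_rows(
  plan="0 0 0 0 0 0 0.1;0 0 0 0 0 0 0.1;0 0 0 0 0 0 0.1;0 0 0 0 0 0 0.1;0 0 0 0 0 0 0.1;0 0 0 0 0 0 0.1",
)

```text
time_s: 4.97
position: [0.4905, 0.3501, 0.0117]
ee_rot: [0.0, 0.663, 0.749, -0.0]
wrist_force: [0.6, -0.7, -0.5]
finger_gap: 0.0311
```

```bash
python3 - <<'E'
from h import *
s=st();im,d=eyes.get_image("wrist");i2,_=eyes.get_image("scene")
cv2.imwrite("pics/w3.png",np.hstack([cv2.resize(im,(400,300)),cv2.resize(i2[200:440,300:620],(400,300))]))
E
```

```text
t 4.975 pos [0.4905 0.3501 0.0117] jaw 7.0 F [ 0.56 -0.72 -0.46] gap 0.0311 q [-0.93  0.59  0.27  1.88 -0.23  0.71 -0.4 ]
```

View pics/w3.png

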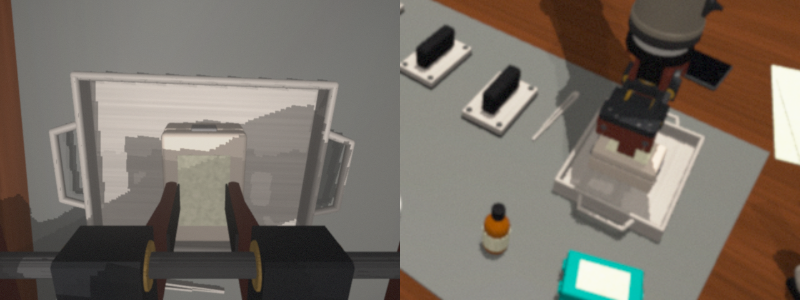

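```bash
python3 - <<'E'
from h import *
s=st();im,d=eyes.get_image("wrist")
K,W=cam("wrist",s)
def wp(u,v):
    z=d[v,u];return np.round((W@np.array([(u-K[0,2])/K[0,0]*z,(v-K[1,2])/K[1,1]*z,z,1]))[:3],4).tolist(),round(float(z),4)
for v in(215,240,280,300,320,340,360,380):
    print(v,[wp(u,v) for u in(150,230,266,325,380,420)])
for r in eyes.silhouettes("wrist","slide_box_mid")[:2]: print(r["p"],r["box"],topfit(pts("wrist",r["pixels"],d,s)))
E
```

```text
t 5.075 pos [0.4905 0.3501 0.0117] jaw 7.0 F [-1.12  0.4  -0.67] gap 0.0235 q [-0.93  0.59  0.27  1.88 -0.23  0.71 -0.4 ]
215 [([0.3997, 0.3734, 0.0069], 0.209), ([0.4395, 0.3781, 0.0061], 0.2098), ([0.4617, 0.3898, 0.0424], 0.1724), ([0.486, 0.393, 0.0435], 0.1713), ([0.5086, 0.3958, 0.0435], 0.1713), ([0.5351, 0.3896, 0.0053], 0.2105)]
240 [([0.4004, 0.3608, 0.0088], 0.211), ([0.4806, 0.4334, 0.2103], 0.0), ([0.4626, 0.3791, 0.0432], 0.1749), ([0.4873, 0.3823, 0.0436], 0.1745), ([0.5102, 0.3853, 0.0441], 0.1739), ([0.5375, 0.3768, 0.006], 0.2138)]
280 [([0.4026, 0.3414, 0.0146], 0.2114), ([0.4414, 0.3424, 0.0057], 0.221), ([0.4642, 0.3613, 0.044], 0.1796), ([0.4896, 0.3643, 0.0438], 0.1798), ([0.5131, 0.3675, 0.0443], 0.1793), ([0.5418, 0.3548, 0.0058], 0.2208)]
300 [([0.4032, 0.3309, 0.0161], 0.2131), ([0.442, 0.3307, 0.0058], 0.2244), ([0.465, 0.3519, 0.0441], 0.1824), ([0.4907, 0.3551, 0.0443], 0.1822), ([0.5148, 0.3577, 0.0434], 0.1831), ([0.5442, 0.343, 0.0052], 0.225)]
320 [([0.4042, 0.3209, 0.0189], 0.2135), ([0.4426, 0.3185, 0.0055], 0.2284), ([0.4656, 0.3415, 0.0431], 0.18
[... 176 characters left out ...]
, 0.2317), ([0.4702, 0.3588, 0.088], 0.1386), ([0.4932, 0.3348, 0.0433], 0.1893), ([0.5079, 0.3639, 0.0889], 0.1376), ([0.5489, 0.3189, 0.0054], 0.2322)]
360 [([0.4071, 0.3024, 0.0264], 0.2121), ([0.444, 0.2931, 0.0055], 0.2361), ([0.4719, 0.3598, 0.101], 0.126), ([0.4944, 0.3251, 0.0445], 0.1912), ([0.5063, 0.3639, 0.1007], 0.1263), ([0.5515, 0.306, 0.005], 0.2366)]
380 [([0.4526, 0.3789, 0.1403], 0.0821), ([0.4683, 0.3807, 0.1402], 0.0823), ([0.4731, 0.3595, 0.1102], 0.1174), ([0.4957, 0.3143, 0.0444], 0.1945), ([0.5053, 0.3631, 0.1096], 0.118), ([0.5057, 0.3853, 0.1401], 0.0823)]
0.97 [260.1, 196.3, 397.1, 385.3] (array([491.3, 352.1]), array([86.1, 58.2]), -83.3, np.float64(44.5), 16709)
```

The depth data puts the fingertips inside the box's outline with no contact force. I'll let them close fully and see whether they meet anything.

play_rows(
  plan="0 0 0 0 0 0 0;0 0 0 0 0 0 0;0 0 0 0 0 0 0;0 0 0 0 0 0 0",
)

```text
time_s: 5.68
position: [0.4906, 0.3501, 0.0117]
ee_rot: [-0.0, 0.663, 0.749, -0.0]
wrist_force: [0.2, 0.3, 0.5]
finger_gap: 0.0002
```

play_rows(
  plan="0 0 -2.5 0 0 0 0;0 0 -5 0 0 0 0;0 0 -5 0 0 0 0;0 0 -4 0 0 0 0;0 0 -3.2 0 0 0 0;0 0 -2.8 0 0 0 0;0 0 -2.8 0 0 0 0",
)

```text
time_s: 6.55
position: [0.4901, 0.3497, 0.0388]
ee_rot: [-0.0, 0.663, 0.749, -0.001]
wrist_force: [0.7, 0.4, 0.0]
finger_gap: 0.0004
```

```bash
python3 - <<'E'
from h import *
s=st();im,d=eyes.get_image("wrist");i2,_=eyes.get_image("scene")
for r in eyes.silhouettes("scene","slide_box_mid")[:2]: print(r["p"],r["box"])
eyes.get_image("top");
for c in("top",):
  for r in eyes.silhouettes(c,"slide_box_mid")[:3]: print(r["p"],r["box"])
eyes.get_image("wrist")
for r in eyes.silhouettes("wrist","slide_box_mid")[:2]: print(r["p"],r["box"],topfit(pts("wrist",r["pixels"],d,s)))
cv2.imwrite("pics/w4.png",cv2.resize(i2[220:420,380:620],(720,600)))
E
```

```text
t 6.55 pos [0.4901 0.3497 0.0388] jaw 7.0 F [0.67 0.43 0.04] gap 0.0004 q [-0.94  0.55  0.29  1.87 -0.22  0.76 -0.41]
0.76 [425.9, 403.8, 491.6, 465.4]
0.67 [449.7, 297.0, 516.4, 351.6]
0.73 [132.9, 156.7, 173.8, 190.8]
0.58 [169.1, 239.6, 190.8, 265.3]
0.9 [266.8, 188.1, 385.8, 350.0] (array([490.8, 352.3]), array([84.2, 57.4]), -83.2, np.float64(44.5), 14059)
0.64 [626.4, 133.8, 639.8, 283.3] (array([660.4, 401.4]), array([85.1,  5.6]), -72.5, np.float64(11.6), 1298)
```

View pics/w4.png

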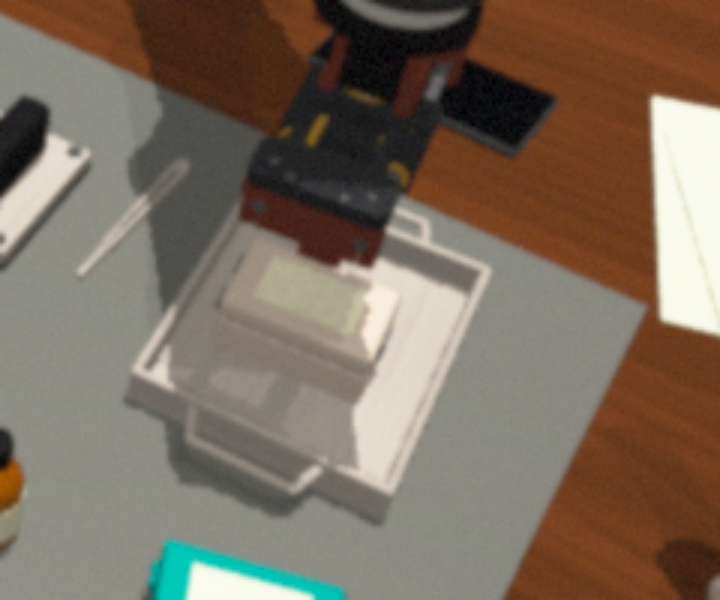

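```bash
python3 - <<'E'
from h import *
s=st();im,d=eyes.get_image("wrist")
K,_=cam("top");k=eyes.get_calibration("wrist");K=k["K"];T=k["tool_from_camera"]
for u in (318,328):
  for v in range(250,440,8):
    z=d[v,u];p=T@np.array([(u-K[0,2])/K[0,0]*z,(v-K[1,2])/K[1,1]*z,z,1])
    print(u,v,im[v,u],np.round(p[:3]*1000,1))
S,_=eyes.get_image("scene"),0
Kc,W=cam("scene");C=np.linalg.inv(W);M=rot(s["ee_rot"]).as_matrix()
im2=S[0].copy()
for zt in(0,-.02,-.04,-.06):
    for xt in(-.01,.01):
        q=C[:3]@np.append(M@[xt,0,zt]+s["position"],1);print(zt,xt,np.round(Kc@q/q[2],1)[:2])
cv2.imwrite("pics/w5.png",cv2.resize(im[150:450,180:480],(600,600),interpolation=2))
E
```

```text
t 6.9 pos [0.4907 0.3503 0.04  ] jaw 7.0 F [-0.82 -0.05 -0.55] gap 0.0004 q [-0.94  0.55  0.29  1.87 -0.22  0.76 -0.41]
318 250 [132 151 152] [18.5 -2.6 -3.9]
318 258 [132 149 152] [14.3 -2.6 -3.9]
318 266 [136 154 156] [10.4 -2.6 -5. ]
318 274 [128 146 149] [ 5.7 -2.7 -3.7]
318 282 [132 150 154] [ 1.1 -2.7 -3.2]
318 290 [130 145 150] [-2.8 -2.7 -4.4]
318 298 [44 49 62] [ 11.6  -2.1 -44.6]
318 306 [45 52 65] [ 11.2  -2.  -51.1]
318 314 [41 46 63] [ 11.3  -1.9 -58.1]
318 322 [40 43 59] [ 10.5  -1.9 -62.9]
318 330 [37 42 57] [ 11.4  -1.8 -70.2]
318 338 [36 39 56] [ 11.3  -1.7 -75.4]
318 346 [32 36 51] [ 11.2  -1.6 -80.3]
318 354 [33 37 49] [ 11.2  -1.6 -85. ]
318 362 [36 37 47] [  9.3  -1.6 -86.5]
318 370 [27 33 40] [  9.3  -1.5 -90.7]
318 378 [39 38 47] [  8.6  -1.5 -93.6]
318 386 [39 61 78] [  30.7   -0.9 -127.1]
318 394 [41 65 84] [  31.6   -0.9 -130.8]
318 402 [42 71 87] [  31.5   -0.9 -133. ]
318 410 [46 75 92] [  30.2   -0.9 -133.6]
318 418 [42 74 92] [  30.7   -0.8 -136.4]
318 426 [ 50  82 102] [  28.5   -0.8 -135.8]
318 434 [44 75 92] [  27.3   -0.8 -136.6]
328 250 [132 150 154
[... 432 characters left out ...]
.1   1.7 -73.4]
328 346 [27 33 39] [  9.4   1.7 -77.3]
328 354 [32 34 39] [ 10.1   1.6 -83.2]
328 362 [31 35 38] [  9.9   1.6 -87.3]
328 370 [30 31 35] [ 10.    1.5 -91.6]
328 378 [33 34 40] [  8.8   1.5 -93.9]
328 386 [38 56 68] [  30.1    1.1 -126.3]
328 394 [36 60 73] [  31.1    1.1 -130.2]
328 402 [36 59 74] [  30.4    1.  -131.6]
328 410 [43 58 69] [  29.7    1.  -133. ]
328 418 [46 53 59] [  28.7    1.  -134.1]
328 426 [48 64 76] [  29.2    1.  -136.6]
328 434 [48 62 70] [  26.9    1.  -136.1]
0 -0.01 [476.2 316.4]
0 0.01 [487.9 321. ]
-0.02 -0.01 [478.4 308.3]
-0.02 0.01 [490.4 313. ]
-0.04 -0.01 [480.7 300. ]
-0.04 0.01 [492.9 304.7]
-0.06 -0.01 [483.2 291.4]
-0.06 0.01 [495.5 296.1]
```

View pics/w5.png

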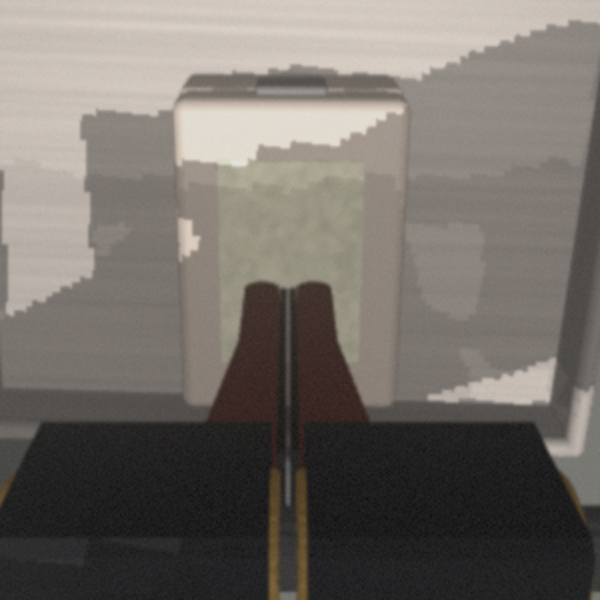

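Found it. The depth data puts the true fingertips about 42 mm short of the reported TCP, and the scene view agrees. The fingers were closing above the box, so I'll add a 42 mm z offset.

play_rows(
  plan="0 0 0 0 0 0 1;0 0 0 0 0 0 1;0 0 0 0 0 0 1;0 0 0 0 0 0 1;0 0 0 0 0 0 1;0 0 0 0 0 0 1;0 0 0 0 0 0 1;0 0 0 0 0 0 1;-0.2 0 3 0 0 0 1;-0.2 0 5 0 0 0 1",
)

```text
time_s: 8.25
position: [0.4904, 0.3478, -0.0113]
ee_rot: [-0.0, 0.663, 0.749, -0.0]
wrist_force: [0.7, 0.7, 0.5]
finger_gap: 0.0875
```

play_rows(
  plan="0 0 0.8 0 0 0 1;0 0 1.6 0 0 0 1;0 0 1.6 0 0 0 1",
)

```text
time_s: 8.62
position: [0.4908, 0.3481, -0.0264]
ee_rot: [-0.0, 0.663, 0.749, -0.0]
wrist_force: [0.0, -0.6, 0.0]
finger_gap: 0.088
```

play_rows(
  plan="0 0 0 0 0 0 0.4;0 0 0 0 0 0 0.4;0 0 0 0 0 0 0.4;0 0 0 0 0 0 0.4;0 0 0 0 0 0 0.4;0 0 0 0 0 0 0.4",
)

```text
time_s: 9.38
position: [0.4911, 0.3483, -0.0259]
ee_rot: [0.0, 0.663, 0.749, 0.0]
wrist_force: [-0.4, 0.2, 4.0]
finger_gap: 0.0578
```

play_rows(
  plan="0 0 -3 0 0 0 0.4;0 0 -8 0 0 0 0.4;-2 0 -12 0 0 0 0.4;-8 0 -12 0 0 0 0.4;-14 -0.2 -12 0 0 8 0.4;-20 -0.4 -12 0 0 16 0.4;-26 -0.6 -12 0 0 24 0.4;-32 -0.8 -12 0 0 32 0.4;-36 -1 -12 0 0 37 0.4;-40 -1 -12 0 0 37 0.4",
)

```text
time_s: 10.62
position: [0.5286, -0.0516, 0.0933]
ee_rot: [-0.0, 0.867, 0.499, -0.0]
wrist_force: [0.7, 0.4, -1.4]
finger_gap: 0.0577
```

```bash
python3 - <<'E'
from h import *
s=st()
for p in((.44,-.2,.09),(.25,-.42,.09)):print(rel(p,-30,s))
E
```

```text
t 10.625 pos [ 0.5286 -0.0516  0.0933] jaw -30.1 F [ 0.7   0.42 -1.39] gap 0.0577 q [-0.46  0.4   0.55  2.01 -0.29  0.8  -0.27]
(array([-17.28,  -0.22,   0.34]), array([-0.05,  0.04, -0.13]))
(array([-45.85,  -5.61,   0.37]), array([-0.05,  0.04, -0.13]))
```

play_rows(
  plan="-6 -0.7 0 0 0 0 0.4;-12 -1.4 0 0 0 0 0.4;-18 -2.1 0 0 0 0 0.4;-24 -2.8 0 0 0 0 0.4;-30 -3.5 0 0 0 0 0.4;-36 -4.2 0 0 0 0 0.4;-42 -5 0 0 0 0 0.4;-45.9 -5.6 4 0 0 0 0.4;-45.9 -5.6 9 0 0 0 0.4;-45.9 -5.6 9 0 0 0 0.4",
)

```text
time_s: 11.88
position: [0.2486, -0.4169, 0.0011]
ee_rot: [-0.004, 0.867, 0.499, -0.001]
wrist_force: [0.1, 0.1, -1.5]
finger_gap: 0.0579
```

```bash
python3 - <<'E'
from h import *
s=st();p=list(s["position"]);p[2]=-.0305
print(rel(p,-30,s))
E
```

```text
t 11.875 pos [ 0.2486 -0.4169  0.0011] jaw -30.1 F [ 0.11  0.09 -1.51] gap 0.0579 q [ 0.47  0.51  0.54  2.17 -0.47  0.59  0.83]
(array([-0.01,  0.02,  3.16]), array([-0.43, -0.14, -0.11]))
```

play_rows(
  plan="0 0 1.5 -0.4 -0.1 0 0.4;0 0 2.6 -0.4 -0.1 0 0.4;0 0 2.9 -0.4 -0.1 0 0.4;0 0 3.1 -0.4 -0.1 0 0.4;0 0 3.1 -0.4 -0.1 0 0.4",
)

```text
time_s: 12.5
position: [0.2514, -0.4196, -0.0269]
ee_rot: [0.004, 0.866, 0.5, 0.001]
wrist_force: [0.2, -0.6, -1.8]
finger_gap: 0.058
```

play_rows(
  plan="0 0 0.2 0 0 0 0.4;0 0 0.4 0 0 0 0.4;0 0 0.4 0 0 0 0.4",
)

```text
time_s: 12.88
position: [0.2513, -0.4196, -0.0309]
ee_rot: [0.004, 0.866, 0.5, 0.001]
wrist_force: [-0.0, 1.2, 5.0]
finger_gap: 0.0577
```

play_rows(
  plan="0 0 -0.1 0 0 0 0.85;0 0 -0.1 0 0 0 0.85;0 0 -0.1 0 0 0 0.85;0 0 -0.1 0 0 0 0.85;0 0 -2 0 0 0 0.8;0 0 -7 0 0 0 0.7;0 0 -12 0 0 0 0.6;0 0 -12 0 0 0 0.6",
)

```text
time_s: 13.88
position: [0.252, -0.4209, 0.0917]
ee_rot: [0.007, 0.866, 0.5, 0.002]
wrist_force: [0.5, 0.2, -0.8]
finger_gap: 0.053
```

```bash
python3 - <<'E'
from h import *
s=st();im,d=eyes.get_image("wrist")
for r in eyes.silhouettes("wrist","slide_box_mid")[:2]: print(r["p"],r["box"],topfit(pts("wrist",r["pixels"],d,s)))
print(rel((.456,-.154,.06),-87.7,s))
E
```

```text
t 13.875 pos [ 0.252  -0.4209  0.0917] jaw -30.0 F [ 0.55  0.23 -0.76] gap 0.053 q [ 0.34  0.35  0.69  2.12 -0.33  0.76  0.72]
0.92 [275.1, 167.0, 371.6, 301.2] (array([ 252.9, -416.2]), array([84.8, 58.1]), 59.8, np.float64(39.6), 11410)
(array([33.33,  4.25,  3.13]), array([ 0.78, -0.22, 57.66]))
```

play_rows(
  plan="5 0.6 2 0.2 0 9 0.6;11 1.4 3.1 0.4 0 18 0.6;17 2.2 3.1 0.6 -0.1 27 0.6;23 2.9 3.1 0.8 -0.2 37 0.6;29 3.7 3.1 0.8 -0.2 47 0.6;33.3 4.3 3.1 0.8 -0.2 57.7 0.6;33.3 4.3 3.1 0.8 -0.2 57.7 0.6;33.3 4.3 3.1 0.8 -0.2 57.7 0.6",
)

```text
time_s: 14.98
position: [0.4531, -0.1527, 0.0565]
ee_rot: [-0.002, 1.0, 0.02, -0.004]
wrist_force: [0.8, 0.2, -0.5]
finger_gap: 0.0528
```

```bash
cat >> h.py <<'E'
def handle(s,near,r=.09):
    im,d=eyes.get_image("wrist");P=pts("wrist",np.ones(d.shape,bool),d,s)
    c=np.hypot(P[:,0]-near[0],P[:,1]-near[1])<r
    H=P[c&(P[:,2]>.05)&(P[:,2]<.066)];B=P[c&(P[:,2]>.014)&(P[:,2]<.026)]
    print("handle",topfit(H,.01),"base",topfit(B,.006))
E
python3 - <<'E'
from h import *
s=st();handle(s,(.456,-.154))
print(rel((.456,-.154,-.018),-87.7,s))
E
```

```text
t 14.975 pos [ 0.4531 -0.1527  0.0565] jaw -87.7 F [ 0.76  0.22 -0.5 ] gap 0.0528 q [-0.51  0.5   0.91  2.17 -0.58  0.75 -0.75]
handle (array([ 456.1, -154.4]), array([78.9, 24. ]), 2.3, np.float64(59.2), 6436) base (array([ 455.6, -176.9]), array([116.6, 110.8]), -89.5, np.float64(19.6), 14570)
(array([0.33, 0.17, 7.44]), array([-0.25,  0.41,  0.03]))
```

play_rows(
  plan="0.3 0.2 3 -0.2 0.4 0 0.6;0.3 0.2 6 -0.2 0.4 0 0.6;0.3 0.2 7.4 -0.2 0.4 0 0.6;0.3 0.2 7.4 -0.2 0.4 0 0.6;0.3 0.2 7.4 -0.2 0.4 0 0.1;0.3 0.2 7.4 -0.2 0.4 0 0.1;0.3 0.2 7.4 -0.2 0.4 0 0.1;0.3 0.2 7.4 -0.2 0.4 0 0.1;0.3 0.2 7.4 -0.2 0.4 0 0.1",
)

```text
time_s: 16.15
position: [0.4575, -0.154, -0.0164]
ee_rot: [-0.001, 1.0, 0.02, 0.001]
wrist_force: [-0.2, -1.1, 3.5]
finger_gap: 0.0238
```

play_rows(
  plan="0.8 0 0 0 0 0 0.1;1.6 0 0 0 0 0 0.1;2.4 0 0 0 0 0 0.1",
)

```text
time_s: 16.52
position: [0.4729, -0.1529, -0.0171]
ee_rot: [-0.003, 1.0, 0.018, -0.005]
wrist_force: [-21.6, 1.2, 22.4]
finger_gap: 0.0241
```

play_rows(
  plan="0.8 0 0 0 0 0 0.1;1.6 0 0 0 0 0 0.1",
)

```text
time_s: 16.77
position: [0.4909, -0.1525, -0.0171]
ee_rot: [-0.002, 1.0, 0.018, -0.003]
wrist_force: [-14.3, 0.1, 13.0]
finger_gap: 0.0239
```

The right block dragged at about 0.7 of the load, so it is coarse. It goes to the far slot of the steel tray.

play_rows(
  plan="0.4 0 -2 0 0 0 0.1;0.4 0 -7 0 0 0 0.1;0.6 -4 -11 0 0 -8 0.1;1.2 -10 -11 0 0 -18 0.1;1.9 -16 -11 0 0 -28 0.1;2.6 -22 -11 0 0 -38 0.1;3.3 -28 -11 0 0 -48 0.1;4 -34 -11 0 0 -58 0.1;4.8 -40 -11 0 0 -68 0.1;5.5 -46 -11 0 0 -78 0.1",
)

```text
time_s: 18.02
position: [0.532, 0.311, 0.0928]
ee_rot: [-0.0, 0.763, 0.647, -0.0]
wrist_force: [1.0, -0.8, -7.8]
finger_gap: 0.0243
```

```bash
python3 - <<'E'
from h import *
s=st();print(rel((.5333,.3612,.06),5,s),rel((.5333,.3612,-.012),5,s))
E
```

```text
t 18.025 pos [0.532  0.311  0.0928] jaw -9.4 F [ 1.01 -0.84 -7.79] gap 0.0243 q [-1.03  0.54  0.55  1.81 -0.35  0.89 -0.48]
(array([ 4.98, -0.69,  3.28]), array([-2.00e-02,  1.00e-02, -1.44e+01])) (array([ 4.98, -0.69, 10.48]), array([-2.00e-02,  1.00e-02, -1.44e+01]))
```

play_rows(
  plan="5 -0.7 0 0 0 -10 0.1;5 -0.7 3 0 0 -14.4 0.1;5 -0.7 6 0 0 -14.4 0.1;5 -0.7 8.5 0 0 -14.4 0.1;5 -0.7 9.8 0 0 -14.4 0.1;5 -0.7 10.2 0 0 -14.4 0.1;5 -0.7 10.4 0 0 -14.4 0.1;5 -0.7 10.5 0 0 -14.4 0.1;5 -0.7 10.5 0 0 -14.4 0.1",
)

```text
time_s: 19.15
position: [0.536, 0.3604, -0.0099]
ee_rot: [0.0, 0.678, 0.735, 0.002]
wrist_force: [0.4, 0.3, -7.3]
finger_gap: 0.024
```

play_rows(
  plan="0 -0.2 0.2 0 0 0 0.1;0 -0.2 0.4 0 0 0 0.1;0 -0.2 0.4 0 0 0 0.1",
)

```text
time_s: 19.52
position: [0.5335, 0.3606, -0.0139]
ee_rot: [-0.0, 0.678, 0.735, 0.002]
wrist_force: [-2.0, 1.8, 2.1]
finger_gap: 0.024
```

play_rows(
  plan="0 0 0 0 0 0 0.5;0 0 0 0 0 0 0.5;0 0 0 0 0 0 0.5;0 0 -2 0 0 0 0.5;0 0 -7 0 0 0 0.6;0 0 -9 0 0 0 0.6",
)

```text
time_s: 20.27
position: [0.5354, 0.3606, 0.0794]
ee_rot: [0.001, 0.678, 0.735, 0.004]
wrist_force: [-0.1, 0.4, -0.2]
finger_gap: 0.0525
```

```bash
python3 - <<'E'
from h import *
s=st();handle(s,(.533,.361),.06);print(rel((.497,.151,.06),-88.5,s))
E
```

```text
t 20.275 pos [0.5354 0.3606 0.0794] jaw 4.6 F [-0.07  0.38 -0.19] gap 0.0525 q [-1.03  0.58  0.48  1.75 -0.33  0.88 -0.33]
handle (array([533.6, 357.4]), array([78.5, 24.1]), -85.4, np.float64(62.2), 5382) base (array([542.1, 357.8]), array([108.2,  86.3]), -85.2, np.float64(22.7), 11217)
(array([-20.59,  -5.53,   1.82]), array([  0.5 ,   0.11, -86.87]))
```

play_rows(
  plan="-2 -0.5 0 0 0 -10 0.6;-6 -1.6 1 0.2 0 -20 0.6;-10 -2.7 1.8 0.4 0 -30 0.6;-14 -3.8 1.8 0.5 0 -40 0.6;-18 -4.8 1.8 0.5 0 -50 0.6;-20.6 -5.5 1.8 0.5 0.1 -60 0.6;-20.6 -5.5 1.8 0.5 0.1 -70 0.6;-20.6 -5.5 1.8 0.5 0.1 -80 0.6;-20.6 -5.5 1.8 0.5 0.1 -86.9 0.6;-20.6 -5.5 1.8 0.5 0.1 -86.9 0.6",
)

```text
time_s: 21.58
position: [0.495, 0.1498, 0.0567]
ee_rot: [-0.002, -0.013, 1.0, -0.002]
wrist_force: [-0.5, -0.1, 0.4]
finger_gap: 0.0523
```

```bash
python3 - <<'E'
from h import *
s=st();handle(s,(.497,.151),.08);print(rel((.497,.151,-.018),91.3,s))
E
```

```text
t 21.575 pos [0.495  0.1498 0.0567] jaw 91.5 F [-0.51 -0.13  0.36] gap 0.0523 q [-0.5   0.4   0.11  2.05 -0.06  0.71  1.24]
handle (array([496.1, 151.3]), array([78.7, 23.9]), 2.5, np.float64(59.2), 6338) base (array([496.8, 151.5]), array([109.1,  69.2]), 2.3, np.float64(19.6), 12914)
(array([-0.23,  0.14,  7.47]), array([-0.18, -0.27,  0.19]))
```

play_rows(
  plan="-0.2 0.1 3 -0.2 -0.3 -0.9 0.6;-0.2 0.1 6 -0.2 -0.3 -0.9 0.6;-0.2 0.1 7.4 -0.2 -0.3 -0.9 0.6;-0.2 0.1 7.4 -0.2 -0.3 -0.9 0.6;-0.2 0.1 7.4 -0.2 -0.3 -0.9 0.1;-0.2 0.1 7.4 -0.2 -0.3 -0.9 0.1;-0.2 0.1 7.4 -0.2 -0.3 -0.9 0.1;-0.2 0.1 7.4 -0.2 -0.3 -0.9 0.1;-0.2 0.1 7.4 -0.2 -0.3 -0.9 0.1",
)

```text
time_s: 22.75
position: [0.4972, 0.1512, -0.0169]
ee_rot: [0.001, -0.022, 1.0, 0.0]
wrist_force: [-0.5, 1.8, 1.2]
finger_gap: 0.0234
```

play_rows(
  plan="-0.8 0 0 0 0 0 0.1;-1.6 0 0 0 0 0 0.1;-2.4 0 0 0 0 0 0.1",
)

```text
time_s: 23.12
position: [0.5107, 0.1509, -0.0176]
ee_rot: [-0.009, -0.023, 1.0, -0.001]
wrist_force: [-25.1, -1.4, 28.3]
finger_gap: 0.0242
```

play_rows(
  plan="-0.8 0 0 0 0 0 0.1;-1.6 0 0 0 0 0 0.1",
)

```text
time_s: 23.38
position: [0.5275, 0.1516, -0.0176]
ee_rot: [-0.008, -0.022, 1.0, -0.001]
wrist_force: [-24.2, -1.5, 25.6]
finger_gap: 0.0241
```

Left is also coarse, at about 0.72. It goes to the near slot of the steel tray.

play_rows(
  plan="0 0 -3 0.5 0.5 0 0.1;0 0 -8 0.5 0.5 10 0.1;1.5 4 -10.5 0.5 0.5 20 0.1;3 9 -10.5 0.5 0.5 30 0.1;5 15 -10.5 0 1 40 0.1;7.1 20.6 -10.5 0 1 50 0.1;7.1 20.6 -10.5 0 1 60 0.1;7.1 20.6 -10.5 0 1 70 0.1;7.1 20.6 -10.5 0 1 80 0.1;7.1 20.6 -10.5 0 1 87.4 0.1",
)

```text
time_s: 24.62
position: [0.4557, 0.3538, 0.0863]
ee_rot: [-0.007, 0.677, 0.736, -0.002]
wrist_force: [-0.6, 0.3, -8.3]
finger_gap: 0.0239
```

```bash
python3 - <<'E'
from h import *
s=st();print(rel((.4475,.355,-.012),5,s))
E
```

```text
t 24.625 pos [0.4557 0.3538 0.0863] jaw 4.8 F [-0.56  0.31 -8.33] gap 0.0239 q [-1.1   0.47  0.45  1.9  -0.28  0.84 -0.42]
(array([ 0.1 , -0.68,  9.84]), array([-0.72, -0.5 , -0.21]))
```

play_rows(
  plan="0.1 -0.7 1 -0.7 -0.5 0 0.1;0.1 -0.7 4 -0.7 -0.5 0 0.1;0.1 -0.7 7 -0.7 -0.5 0 0.1;0.1 -0.7 9 -0.7 -0.5 0 0.1;0.1 -0.7 9.6 -0.7 -0.5 0 0.1;0.1 -0.7 9.8 -0.7 -0.5 0 0.1;0.1 -0.7 9.9 -0.7 -0.5 0 0.1;0.1 -0.7 9.9 -0.7 -0.5 0 0.1",
)

```text
time_s: 25.62
position: [0.4495, 0.3571, -0.0102]
ee_rot: [-0.0, 0.675, 0.738, 0.003]
wrist_force: [-0.4, -0.7, -9.5]
finger_gap: 0.0241
```

play_rows(
  plan="-0.1 -0.1 0.2 0 0 0 0.1;-0.1 -0.1 0.4 0 0 0 0.1;-0.1 -0.1 0.4 0 0 0 0.1",
)

```text
time_s: 26.0
position: [0.4483, 0.3554, -0.0144]
ee_rot: [-0.0, 0.675, 0.738, 0.002]
wrist_force: [-2.2, -2.6, 1.4]
finger_gap: 0.024
```

play_rows(
  plan="0 0 0 0 0 0 0.5;0 0 0 0 0 0 0.5;0 0 0 0 0 0 0.5;0 0 -2 0 0 0 0.5;0 0 -7 0 0 0 0.6;0 0 -9 0 0 0 0.6",
)

```text
time_s: 26.75
position: [0.4492, 0.3562, 0.0787]
ee_rot: [-0.0, 0.675, 0.737, 0.004]
wrist_force: [-0.6, 0.7, -1.2]
finger_gap: 0.0525
```

```bash
python3 - <<'E'
from h import *
s=st();handle(s,(.447,.355),.05);print(rel((.478,.012,.06),89.6,s))
E
```

```text
t 26.75 pos [0.4492 0.3562 0.0787] jaw 5.0 F [-0.61  0.67 -1.24] gap 0.0525 q [-1.13  0.47  0.45  1.93 -0.28  0.8  -0.43]
handle (array([448. , 358.1]), array([78.5, 24.1]), -84.8, np.float64(62.2), 5504) base (array([439.9, 355.4]), array([97.8, 85.8]), -85.0, np.float64(22.5), 8854)
(array([-34.55,  -0.16,   1.68]), array([ 4.900e-01, -3.000e-02, -8.457e+01]))
```

play_rows(
  plan="-4 0 0 0 0 -9 0.6;-9 0 0 0.2 0 -18 0.6;-14 -0.1 1 0.4 0 -27 0.6;-19 -0.1 1.7 0.5 0 -36 0.6;-24 -0.1 1.7 0.5 0 -46 0.6;-29 -0.2 1.7 0.5 0 -56 0.6;-34.5 -0.2 1.7 0.5 0 -66 0.6;-34.5 -0.2 1.7 0.5 0 -76 0.6;-34.5 -0.2 1.7 0.5 0 -84.6 0.6;-34.5 -0.2 1.7 0.5 0 -84.6 0.6",
)

```text
time_s: 28.05
position: [0.4763, 0.0112, 0.0573]
ee_rot: [-0.002, 0.004, 1.0, -0.001]
wrist_force: [0.7, 0.6, 0.1]
finger_gap: 0.0528
```

```bash
python3 - <<'E'
from h import *
s=st();handle(s,(.478,.012),.08);print(rel((.478,.012,-.018),89.6,s))
E
```

```text
t 28.05 pos [0.4763 0.0112 0.0573] jaw 89.5 F [0.67 0.61 0.08] gap 0.0528 q [-0.28  0.34  0.15  2.14 -0.08  0.67  1.48]
handle (array([477.1,  12. ]), array([78.8, 24. ]), -0.2, np.float64(59.2), 6309) base (array([477.7,  12.1]), array([108.8,  69.2]), -0.2, np.float64(19.6), 12855)
(array([-0.19,  0.1 ,  7.53]), array([-0.14, -0.18, -0.06]))
```

play_rows(
  plan="-0.1 0.1 3 -0.1 -0.2 0 0.6;-0.1 0.1 6 -0.1 -0.2 0 0.6;-0.1 0.1 7.4 -0.1 -0.2 0 0.6;-0.1 0.1 7.4 -0.1 -0.2 0 0.6;-0.1 0.1 7.4 -0.1 -0.2 0 0.1;-0.1 0.1 7.4 -0.1 -0.2 0 0.1;-0.1 0.1 7.4 -0.1 -0.2 0 0.1;-0.1 0.1 7.4 -0.1 -0.2 0 0.1;-0.1 0.1 7.4 -0.1 -0.2 0 0.1",
)

```text
time_s: 29.22
position: [0.4773, 0.0124, -0.0168]
ee_rot: [0.0, 0.003, 1.0, -0.0]
wrist_force: [-1.0, 0.2, 3.9]
finger_gap: 0.0238
```

play_rows(
  plan="-0.8 0 0 0 0 0 0.1;-1.6 0 0 0 0 0 0.1;-2.4 0 0 0 0 0 0.1",
)

```text
time_s: 29.6
position: [0.4998, 0.0122, -0.0168]
ee_rot: [-0.001, 0.003, 1.0, -0.0]
wrist_force: [-5.1, -0.6, 9.0]
finger_gap: 0.024
```

play_rows(
  plan="-0.8 0 0 0 0 0 0.1;-1.6 0 0 0 0 0 0.1",
)

```text
time_s: 29.85
position: [0.5159, 0.0122, -0.0168]
ee_rot: [-0.001, 0.003, 1.0, -0.0]
wrist_force: [-5.4, -0.2, 8.6]
finger_gap: 0.0242
```

```bash
python3 - <<'E'
from h import *
s=st();print(rel((.52,-.35,.07),-5,s))
E
```

```text
t 29.85 pos [ 0.5159  0.0122 -0.0168] jaw 89.7 F [-5.42 -0.21  8.59] gap 0.0242 q [-0.24  0.52  0.12  2.09 -0.12  0.55  1.53]
(array([ -0.61, -36.22,  -8.65]), array([ 6.000e-02, -1.500e-01, -8.534e+01]))
```

The middle block gave about 0.3, against about 0.7 for the other two, so it is fine. It goes to the wood tray.

play_rows(
  plan="0 0 -3 0 0 0 0.1;0 0 -8 0 0 10 0.1;-0.1 -4 -10 0 0 20 0.1;-0.2 -10 -10 0 0 30 0.1;-0.3 -16 -10 0 0 40 0.1;-0.4 -22 -10 0 0 50 0.1;-0.5 -28 -10 0 0 60 0.1;-0.6 -33 -10 0 0 70 0.1;-0.6 -36.2 -10 0 0 80 0.1;-0.6 -36.2 -10 0 0 90 0.1",
)

```text
time_s: 31.1
position: [0.5183, -0.3531, 0.0821]
ee_rot: [-0.0, 0.713, 0.701, -0.002]
wrist_force: [-0.6, 0.3, -7.7]
finger_gap: 0.0242
```

```bash
python3 - <<'E'
from h import *
s=st();im,d=eyes.get_image("top")
print(rel((.52,-.35,-.005),-5,s))
im,d=eyes.get_image("wrist")
for r in eyes.silhouettes("wrist","wood_tray")[:1]:
    P=pts("wrist",r["pixels"],d,s);P=P[P[:,2]<.04];print(r["p"],r["box"],topfit(P))
E
```

```text
t 31.1 pos [ 0.5183 -0.3531  0.0821] jaw -1.0 F [-0.64  0.35 -7.68] gap 0.0242 q [ 0.06  0.58  0.6   1.8  -0.41  0.89  0.84]
(array([0.34, 0.19, 8.71]), array([-0.15,  0.14,  4.05]))
0.84 [174.5, 112.5, 493.9, 357.3] (array([ 519.5, -352.5]), array([191.4, 151.1]), -4.6, np.float64(27.2), 11905)
```

play_rows(
  plan="0.2 0.2 1 -0.1 0.1 3.8 0.1;0.2 0.2 4 -0.1 0.1 3.8 0.1;0.2 0.2 6.5 -0.1 0.1 3.8 0.1;0.2 0.2 8 -0.1 0.1 3.8 0.1;0.2 0.2 8.6 -0.1 0.1 3.8 0.1;0.2 0.2 8.8 -0.1 0.1 3.8 0.1;0.2 0.2 8.9 -0.1 0.1 3.8 0.1;0.2 0.2 8.9 -0.1 0.1 3.8 0.1",
)

```text
time_s: 32.25
position: [0.5234, -0.3482, -0.005]
ee_rot: [0.001, 0.732, 0.681, 0.001]
wrist_force: [-0.1, 0.6, -7.5]
finger_gap: 0.024
```

play_rows(
  plan="0 -0.1 0.2 0 0 0 0.1;0 -0.1 0.4 0 0 0 0.1;0 -0.1 0.4 0 0 0 0.1",
)

```text
time_s: 32.62
position: [0.5221, -0.348, -0.0087]
ee_rot: [0.0, 0.732, 0.681, 0.001]
wrist_force: [-2.1, 2.2, 4.6]
finger_gap: 0.0237
```

play_rows(
  plan="0 0 0 0 0 0 0.5;0 0 0 0 0 0 0.5;0 0 0 0 0 0 0.5;0 0 -2 0 0 0 0.5;0 0 -7 0 0 0 0.6;0 0 -12 0 0 0 0.6;0 0 -12 0 0 0 0.6",
)

```text
time_s: 33.5
position: [0.5242, -0.3503, 0.1159]
ee_rot: [0.005, 0.732, 0.681, 0.003]
wrist_force: [0.9, 0.7, -0.6]
finger_gap: 0.0528
```

```bash
python3 - <<'E'
from h import *
s=st();handle(s,(.522,-.348),.05)
im,d=eyes.get_image("top");cv2.imwrite("pics/top9.png",im)
for n in["slide_box_mid","tweezers","marker_pen","petri_dish","specimen_jar","oil_bottle","phone"]:
    for r in eyes.silhouettes("top",n)[:2]:
        if r["p"]>.4: print(n,round(r["p"],2),topfit(pts("top",r["pixels"],d)))
for n,c in dict(far=(.5336,.3574),near=(.448,.358)).items():
    P=pts("top",np.ones(d.shape,bool),d);H=P[(np.hypot(P[:,0]-c[0],P[:,1]-c[1])<.055)&(P[:,2]>.05)&(P[:,2]<.07)&(abs(P[:,0]-c[0])<.03)]
    print(n,topfit(H,.01))
E
```

```text
t 33.5 pos [ 0.5242 -0.3503  0.1159] jaw -4.2 F [ 0.86  0.72 -0.57] gap 0.0528 q [ 0.03  0.54  0.65  1.78 -0.4   0.95  0.77]
handle (array([ 522. , -347.6]), array([78.4, 24. ]), 85.9, np.float64(65.9), 2069) base (array([ 522.1, -346.5]), array([96.6, 69.2]), 85.9, np.float64(25.9), 1230)
slide_box_mid 0.77 (array([ 252.9, -414.7]), array([85.6, 56.1]), 59.6, np.float64(40.4), 932)
slide_box_mid 0.67 (array([572.3,   1.1]), array([999.6, 465.3]), -89.7, np.float64(4.7), 45876)
marker_pen 0.59 (array([ 495.7, -229.9]), array([59.6,  9.6]), -3.5, np.float64(17.3), 89)
marker_pen 0.49 (array([703. , 277.9]), array([15.3, 13.7]), 4.3, np.float64(75.9), 43)
petri_dish 0.92 (array([766.4, 121.8]), array([88.5, 87.9]), 79.8, np.float64(19.3), 906)
petri_dish 0.49 (array([489. , 357.5]), array([228.8, 146.6]), 4.7, np.float64(27.2), 823)
specimen_jar 0.95 (array([ 777.2, -168.3]), array([49.6, 47. ]), -34.0, np.float64(73.2), 325)
oil_bottle 0.52 (array([700.5, 278.4]), array([12.5, 11.8]), 67.3, np.float64(75.4), 34)
phone 0.88 (array([223.5, 323. ]), array([150.3,  71.9]), 86.4, np.float64(11.0), 1962)
far (array([534. , 355.8]), array([80.3, 25. ]), -85.7, np.float64(62.7), 352)
near (array([448.2, 356. ]), array([77.8, 24.5]), -84.6, np.float64(63.1), 362)
```

View pics/top9.png

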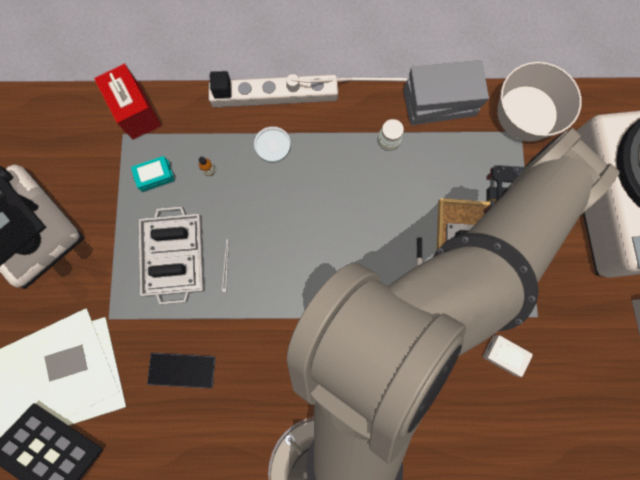

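The final top view shows both coarse blocks in the steel tray (about 168,235 and 168,270). The slide box stands on the bare bench (508,356), the third block is partly visible in the wood tray (460,230), and the bystanders are where they started.

```bash
python3 -c "
from station import env
print(env.close_job())"
```

```text
the job is handed in; nothing more can be done
None
```

The job is done and handed in at about 34 s of robot time. The slide box stands upright on the bare bench at about (0.25, −0.42). The right and left blocks are in the steel tray, and the middle block is in the wood tray.

- **Grading:** The right and left blocks dragged at about 0.7 of the load, so I took them as coarse. The middle block dragged at about 0.3, or about 0.26 with the standing offset removed, so I took it as fine. None of these fell inside the stated bands (0.75–1.05 and 0.15–0.22), but the two groups are clearly apart.
- **Fingertip offset:** The real fingertips ended about 42 mm short of the reported TCP. My first two grasps closed on air above the box without touching it. I measured the offset with the wrist camera and used it for every grasp after that.
- **Final checks:** All three blocks measured flat, handle up, at the heights expected on the tray floors. The slide box was upright. The petri dish, jar, bottle and phone had not moved by more than about 2 mm.
- **Not fully checked:** The arm hid part of the marker pen, and the networks did not report the tweezers in the last picture. In what the top view shows, both look to be where they started.

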